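# Lock the painting turntable at its index notch

## Robot

A 7-joint arm with a two-finger parallel gripper is mounted at the origin on the work surface. World frame = base frame: x ahead of the robot, y to its left, z up, the work surface at z = 0. Lengths are in mm, angles in rad, forces in N, time in s.
With the tool pointing down it reaches from about 400 to 875 mm from the base axis. Payload 4.4 kg.
Tool frame: the origin (TCP) lies midway between the tips of the shut fingers; the grasp point (between the pads) lies 19 mm behind it (ctrl.pinch_z is the distance from the TCP to the grasp point, in mm); z points along the fingers, y is the line along which they close (so a half turn about z gives the same grasp; the last joint's range is limited). The gripper opens to 85 mm and grips with 20 to 120 N. Pads are 22 mm wide; open, the fingers measure 114 mm over their backs; the gripper's body (76 mm by 85 mm) begins 54 mm behind the grasp point. The pads swing forward as they close: fully open they stand 13 mm farther back than shut.
Start: joints at [-1.376, 0.628, 0.038, 1.517, -0.027, 0.996, -0.02], TCP at [167.58, 628.04, 231.313] pointing down, gripper open.
Joint ranges: [-3.06, 3.06], [-0.37, 2.12], [-1.25, 1.32], [0.18, 2.47], [-1.1, 4.24], [0.23, 1.98], [-2.94, 2.94]. Speed limits (rad/s): [2.57, 2.57, 3.14, 3.14, 3.14, 3.14, 3.14].

## Interface

Orientations are given as [roll, pitch, yaw] about the fixed x, y, z axes, in that order (R = Rz(yaw) Ry(pitch) Rx(roll)).
In Python, from cell import read_state, cams, order, ctrl gives the robot as it stands.
- The arm moves only by the tool move_arm, never from a script. Its argument "targets" is text: rows parted by semicolons, each of 7 numbers parted by spaces: the gripper's target within -1 to 1 (fully open at 1, half-way at 0, shut at -1), then the shift along the tool's x, y, z in cm, then the turn, a rotation vector about the tool's x, y, z in degrees. A call has 1 to 5 rows; each row shifts and turns the commanded pose from where the row before left it, along the tool's axes as they then stand; what a row does not reach is not made up. A row lasts 1/12 s, in which the tool goes at most 41.7 mm and 7.16 degrees, less where a joint would pass 70% of its speed; a pose out of reach is approached as far as the arm can. A call with a gripper value outside its range is refused whole. The fingers move at their own pace and stop on an object; the grip force is fixed at half the most. Time passes only in rows, so rows that do not move let the fingers close. It gives the time, the measured TCP pose, the force, the opening and the grip force at its end, in the units of the state.
- read_state(): the state, without advancing time (a new reading comes with each control period).
- cams.get_image(name): name is "side" or "top"; returns a dict with "color" (384x512x3 uint8, red, green, blue), "fovy" (degrees; the focal length in pixels is half the picture's height over the tangent of half this angle, whatever the lens; pixels are square), "cx", "cy" (the principal point, pixels), "rvec" (rotation vector, rad) and "tvec" (3), from world to camera coordinates, as OpenCV has them. Camera axes: x right, y down, z forward; pixel columns grow to the right and rows downward; lengths in mm; the calibration is good to about 2 mm. A picture is of the moment at which its call begins. There is no depth.
- order.finish_job(): hands the job in; it is judged then, once.
The state is a dict: "clock": time; "qpos": joint angles; "qd": joint speeds; "tau": joint torques, N m; "eef_pos": TCP position; "tool_rot": TCP orientation; "force": force on the tool from outside, world axes, zero at the start; "torque": the same for the moment, N m; "width": finger opening in mm; "gripper_force": force on a finger pad.
Only numpy, scipy, OpenCV 4.12 (cv2) and the standard library are available. Lean on these libraries where they do the work, as an engineer would, in place of code of your own. Each camera call takes 0.05 s, during which the arm holds its last target. There are 200 camera calls.

## Task

Take the steel index pin out of its wooden stand, put it in the guide hole of the turntable's bracket so that its foot rides on the index ring without being pressed hard on it, and let go. Then push the upright post to turn the turntable (anticlockwise from above is the short way) until the pin drops by itself into the notch with its collar flush on the bracket, and take up the play: bear on the post against the locked pin with a steady 10 N (within 2.5) for half a second or more, never harder than 17 N. Back away with the pin left home, and leave the other things on the desk where they are.

Things in the scene. Friction and masses are not known exactly. Their poses are not given: they have to be found in the camera images.
- wheel: The turntable's wheel: aluminium head with a round blue painted panel, 188 mm across, top 57 mm above the desk. Origin on the turning axis at desk height, x towards the push post, z up. Turns freely about z without a stop (1.5 to 4 N at the post keeps it turning) and stays where it is left.
- base: The turntable's fixed dark steel base (origin on the axis at desk height, x towards the guide bracket). Above it turns the wheel's aluminium index ring, 270 mm across, flat top 45 mm above the desk, with one notch: a radial slot right through, open at the rim, set 15 to 24 mm wide. Clamped anew each time: notch 77 to 101 deg anticlockwise of the post, at first 26 to 80 deg clockwise of the guide hole.
- post_top (a point): Centre of the top of the push post: upright bare steel post, 18 mm diameter, standing 45 mm tall on the panel, 80 mm from the wheel's axis; its top is 102 mm above the desk.
- guide_mouth (a point): Centre of the upper mouth of the upright guide hole in the fixed aluminium bracket that reaches over the index ring; 118 mm from the axis, 83 mm above the desk. Hole 14 mm wide, 2 mm chamfer, through a 30 mm tall block that ends 8 mm above the ring. z up, x away from the axis. The bracket's flat top (52 x 44 mm) is at 83 mm and runs outwards to its column; nothing on it stands higher.
- pin: Steel index pin, 120 g give or take a third, 90 mm long: shaft 12 mm diameter, 50 mm long, 2 mm chamfer at the foot; collar 26 mm across, 6 mm thick; dark round grip 22 mm diameter, 34 mm tall. Origin: centre of the foot, z towards the grip. Starts upright in the stand. Riding on the ring its collar is 12 mm above the bracket; over the notch it falls 12 mm until the collar lies on the bracket.
- pin_collar (a point): Centre of the underside of the pin's collar, on the pin's axis, 50 mm above the foot.
- stand: Fixed block of light wood, 60 x 60 mm, 56 mm tall, with one hole (15 mm wide, 52 mm deep) in which the pin stands, its collar on the block. Origin at the centre of its underside. It stands either left or right of the turntable.
- jar: Bystander: paint jar, 64 mm wide, 75 mm tall, origin under its centre.
- paint: Bystander: small paint bottle, 40 mm wide, 110 mm tall, origin under its centre.
- sponge: Bystander: sponge block, 70 x 50 x 35 mm, origin under its centre.
- eraser: Bystander: eraser, 45 x 30 x 18 mm, origin under its centre.
- cup: Bystander: empty glass tumbler, 72 mm wide, 100 mm tall, origin under its centre.
- brush: Bystander: paint brush lying on the desk.
Mind the look-alikes: they are no part of the job. Of the things shaped like the pin, the steel one is meant.

How it is judged:
By the outcome, as a careful person would: the job done as asked, in the order asked, and still so for the second after the job is handed in, with the robot touching nothing.
It also fails if it takes over 72 s, if anything falls off the work surface, if the arm or the gripper's body presses on something with over 40 N, if the wrist force passes 120 N, or if a joint passes its speed limit or range.

## Working session

There is one attempt and no reset: what is moved stays moved. The work goes in short steps, Python scripts to look and compute and a tool call to move; the robot and the scene stay as the last step left them, time stands still between calls to the robot, and variables do not carry over. Pictures are saved under pics/ and viewed, at most 10 in all, crops included, and the job is handed in when it is done.

Besides the shell and the picture viewer there is one more tool, called after ">>>" as name(argument=value, ...) on one line, values as JSON. move_arm: Moves the arm, as the interface text tells. Its arguments: {"type":"object","properties":{"targets":{"type":"string"}},"required":["targets"]}

```bash
mkdir -p pics
cat > h.py <<'E'
import numpy as np, cv2
from cell import read_state, cams, order, ctrl
def cam(n):
    d=cams.get_image(n); im=d["color"]; f=im.shape[0]/2/np.tan(np.radians(d["fovy"])/2)
    R=cv2.Rodrigues(np.array(d["rvec"],float))[0]; t=np.array(d["tvec"],float).ravel()
    K=np.array([[f,0,d["cx"]],[0,f,d["cy"]],[0,0,1]])
    return im,K,R,t
def onplane(c,u,v,z):
    _,K,R,t=c; o=-R.T@t; r=R.T@np.linalg.inv(K)@np.array([u,v,1.]); return o+r*(z-o[2])/r[2]
def proj(c,p):
    _,K,R,t=c; q=K@(R@np.array(p,float)+t); return q[:2]/q[2]
def save(im,name): cv2.imwrite("pics/"+name,cv2.cvtColor(im,cv2.COLOR_RGB2BGR))
E
python3 - <<'E'
from h import *
s=read_state(); print({k:np.round(v,3).tolist() for k,v in s.items()}, ctrl.pinch_z)
a=cam("top");b=cam("side")
import pickle; pickle.dump((a,b),open("c0.pkl","wb"))
for c in(a,b): print(c[1],-c[2].T@c[3], c[2][2])
save(a[0],"top0.png");save(b[0],"side0.png")
E
```

```text
{'clock': 0.0, 'qpos': [-1.376, 0.629, 0.038, 1.518, -0.027, 0.996, -0.02], 'qd': [0.001, -0.0, 0.001, -0.0, -0.001, -0.001, -0.002], 'tau': [0.0, -56.34, 1.226, -19.345, 0.011, 0.01, -0.0], 'eef_pos': [167.397, 627.436, 230.385], 'tool_rot': [-3.14, -0.0, 2.881], 'force': [-0.998, -0.191, 0.188], 'torque': [-0.008, 0.013, 0.028], 'gripper_force': 0.0, 'width': 84.979} 18.700000000000003
[[368.85774775   0.         261.16989406]
 [  0.         368.85774775 193.13891664]
 [  0.           0.           1.        ]] [ 437.10893559  -27.76250138 1119.36168726] [ 0.10195669  0.01542675 -0.99466922]
[[389.093392     0.         257.25003327]
 [  0.         389.093392   187.64386939]
 [  0.           0.           1.        ]] [367.79394211 830.82628199 687.85713057] [ 0.16331781 -0.80325265 -0.57281103]
```

View pics/top0.png

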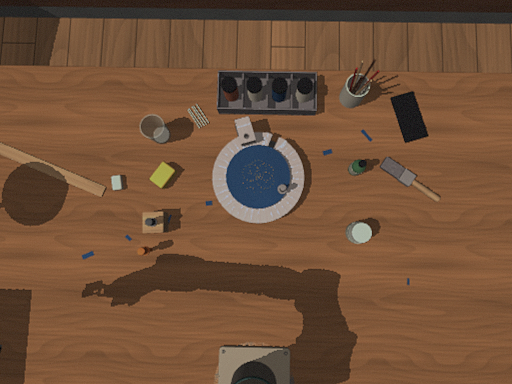

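View pics/side0.png

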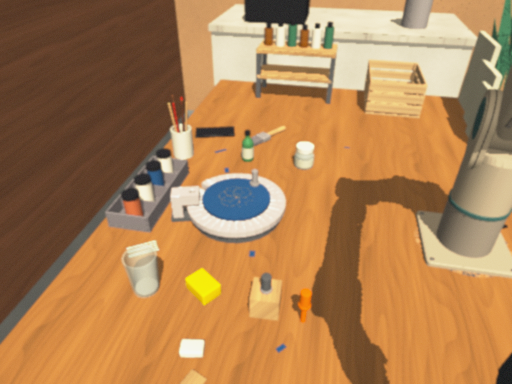

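The top view shows the wheel at about (258,177), the post at about (282,188) and the bracket at about (245,130). The stand with a pin is at about (152,222). Two things are shaped like the pin: the one in the wooden stand (top 152,222; side 265,283), and the orange one beside it (top 142,250; side 305,303). The one in the stand fits the description, since it is upright in light wood with a dark grip. I'll confirm that in one enlarged crop.

Run:
```python
from h import *
import pickle
a,b=pickle.load(open("c0.pkl","rb"))
t=cv2.resize(a[0][110:265,120:320],None,fx=4,fy=4,interpolation=cv2.INTER_CUBIC)[:600,:800]
s=cv2.resize(b[0][160:330,160:325],None,fx=3.5,fy=3.5,interpolation=cv2.INTER_CUBIC)
save(t,"topc.png");save(s,"sidec.png")
```

```text
(no output)
```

View pics/topc.png

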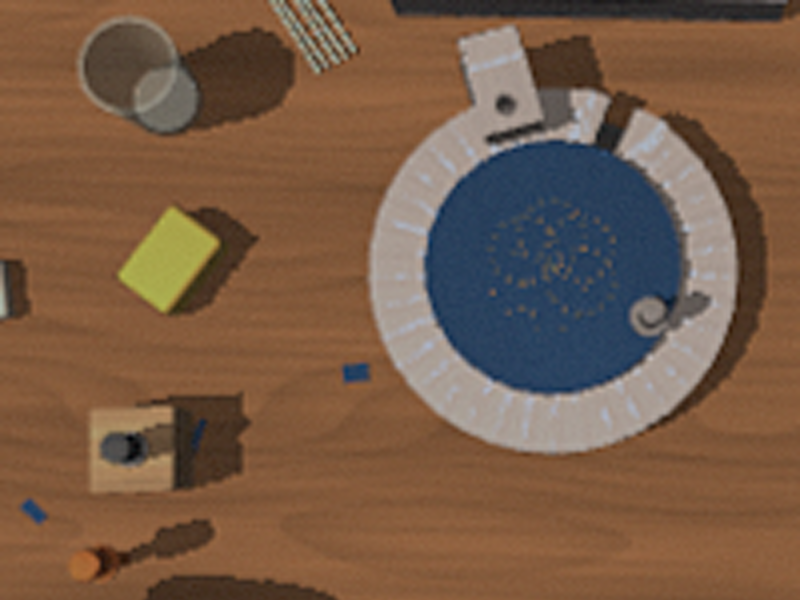

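View pics/sidec.png

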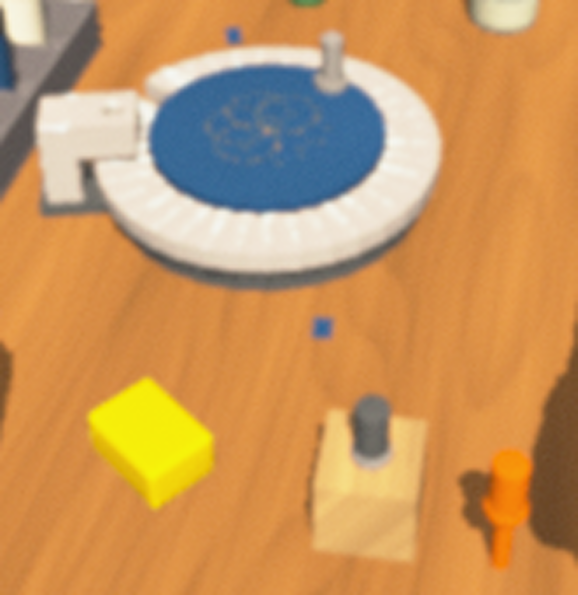

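The pin in the stand has a dark grip and a steel collar, so it is the one meant. The orange one is a look-alike, a free-standing plastic pin. In the top crop the guide hole is at (506,103), the notch at (618,120) and the post top at (650,316).

Run:
```python
from h import *
import pickle
a,b=pickle.load(open("c0.pkl","rb"))
def full(x,y): return (x+.5)/4-.5+120,(y+.5)/4-.5+110
def fside(x,y): return (x+.5)/3.5-.5+160,(y+.5)/3.5-.5+160
ax=[]
for c,box in((a,(200,130,320,235)),(b,(170,160,300,250))):
    im=c[0].astype(int); m=((im[...,2]>im[...,0]+25)&(im[...,2]>60)).astype(np.uint8)
    k=np.zeros_like(m);k[box[1]:box[3],box[0]:box[2]]=1;m*=k
    cs=max(cv2.findContours(m,0,1)[0],key=cv2.contourArea); h=cv2.convexHull(cs)[:,0]
    P=np.array([onplane(c,u,v,57)[:2] for u,v in h])
    A=np.c_[2*P,np.ones(len(P))]; x=np.linalg.lstsq(A,(P**2).sum(1),rcond=None)[0]
    r=np.sqrt(x[2]+x[:2]@x[:2]); print("panel",x[:2],r); ax.append(x[:2])
ax=np.mean(ax,0)
def pol(p,n): d=np.array(p)[:2]-ax; print(n,np.round(p[:2],1),"r",round(np.hypot(*d),1),"ang",round(np.degrees(np.arctan2(d[1],d[0])),1))
pol(onplane(a,*full(506,103),83),"guide top")
pol(onplane(a,*full(650,316),102),"post top")
pol(onplane(b,*fside(332,37),102),"post side")
for q in((633,97),(612,118),(603,143),(608,100),(638,100)): pol(onplane(a,*full(*q),45),"notch")
print("ring edges",[onplane(a,*full(*q),45)[:2] for q in((370,270),(737,270),(553,453))])
# bracket corners (top view) z=83
for q in((459,38),(516,26),(543,123),(486,138)): pol(onplane(a,*full(*q),83),"brk")
# stand top corners z=56
print("standtop",[np.round(onplane(a,*full(*q),56)[:2],1).tolist() for q in((90,409),(173,407),(174,491),(91,493))])
print("standtop side",[np.round(onplane(b,*fside(*q),56)[:2],1).tolist() for q in((328,409),(428,419),(417,503),(317,487))])
for c,box in((a,(142,212,164,232)),(b,(255,268,280,295))):
    im=c[0][box[1]:box[3],box[0]:box[2]].astype(int); m=((im.max(2)<110)&(im.max(2)-im.min(2)<30)).astype(np.uint8)
    n,l,s,ce=cv2.connectedComponentsWithStats(m); i=1+np.argmax(s[1:,4]); print(s[i]+[box[0],box[1],0,0,0],ce[i]+box[:2])
print("grip top-centre: top", onplane(a,*full(116,447),96),"side",onplane(b,*fside(373,405),96))
```

```text
panel [ 5.96150901e+02 -3.25199091e-03] 92.49990077649295
panel [595.09259231   4.81584254] 93.47165127045679
guide top [709.2  35.3] r 118.2 ang 16.1
post top [555.2 -69.8] r 82.8 ang -119.2
post side [559.7 -72.8] r 83.3 ang -115.5
notch [725.5 -56.8] r 142.8 ang -24.5
notch [709.3 -41.5] r 121.8 ang -21.1
notch [690.2 -35.2] r 101.8 ang -21.7
notch [722.9 -38.3] r 133.6 ang -17.7
notch [723.3 -60.6] r 142.4 ang -26.3
ring edges [array([591.59806481, 134.46654467]), array([ 597.1570165 , -135.43734554]), array([460.22844012,  -3.48700878])]
brk [756.5  70.5] r 174.7 ang 22.9
brk [766.1  29.6] r 172.6 ang 9.1
brk [695.    8.4] r 99.6 ang 3.4
brk [683.3  48.9] r 99.3 ang 28.0
standtop [[484.3, 332.2], [487.0, 271.9], [426.7, 268.2], [423.9, 328.1]]
standtop side [[488.8, 271.1], [427.8, 266.2], [424.5, 329.2], [482.5, 330.0]]
[145 218  12   8  83] [150.77108434 221.53012048]
[262 278   8  12  62] [265.17741935 284.58064516]
grip top-centre: top [456.53291284 299.01297404  96.        ] side [456.50542821 298.1674597   96.        ]
```

>>> move_arm(targets="1 -3 -2 0.6 0 0 0;1 -3 -2 0.6 0 0 0;1 -3 -2 0.6 0 0 0;1 -3 -2 0.6 0 0 0;1 -3 -2 0.6 0 0 0")

```text
clock: 0.52
eef_pos: [287.4, 491.1, 200.7]
tool_rot: [-3.141, -0.0, 2.881]
force: [0.8, -0.2, -0.6]
width: 85.2
gripper_force: 0.0
```

>>> move_arm(targets="1 -3 -2 0.6 0 0 0;1 -3 -2 0.6 0 0 0;1 -3 -2 0.6 0 0 0;1 -3 -2 0.6 0 0 0;1 -3 -2 0.6 0 0 0")

```text
clock: 0.93
eef_pos: [406.6, 355.9, 170.8]
tool_rot: [-3.141, -0.0, 2.881]
force: [0.8, 0.5, 0.3]
width: 85.4
gripper_force: 0.0
```

>>> move_arm(targets="1 -3 -2 0.6 0 0 0;1 -3 -2 0.6 0 0 0;1 0 0 0 0 0 0;1 0 0 0 0 0 0;1 0 0 0 0 0 0")

```text
clock: 1.35
eef_pos: [453.0, 303.6, 159.0]
tool_rot: [-3.142, -0.001, 2.881]
force: [-2.1, -0.0, 0.2]
width: 85.5
gripper_force: 0.0
```

```bash
cat >> h.py <<'E'
from scipy.spatial.transform import Rotation as Ro
def delta(p):
    s=read_state(); R=Ro.from_euler("xyz",s["tool_rot"]).as_matrix()
    print("t",round(s["clock"],2),"pos",np.round(s["eef_pos"],1),"rot",np.round(s["tool_rot"],3),"F",np.round(s["force"],1),"w",round(s["width"],1),"d(cm)",np.round(R.T@(np.array(p)-s["eef_pos"])/10,2))
E
python3 - <<'E'
from h import *
import pickle
delta([456.2,299.2,66])
a,b=pickle.load(open("c0.pkl","rb"))
def fside(x,y): return (x+.5)/3.5-.5+160,(y+.5)/3.5-.5+160
for p in ([709.2,35.3,83],): print(proj(b,p))
im=b[0]; g=im[180:205,168:205].mean(2).astype(int)
for r in range(184,196): print(r,g[r-180])
g=a[0][128:145,235:258].mean(2).astype(int)
for r,x in enumerate(g): print(r+128,x)
E
```

```text
t 1.35 pos [453.  303.6 159. ] rot [-3.142e+00 -1.000e-03  2.881e+00] F [-2.1 -0.   0.2] w 85.5 d(cm) [-0.43 -0.34  9.3 ]
[191.43572488 191.03888966]
184 [150 144 129 107  90  84  83  84  82  82  85  89 101 121 139 149 145 147
 145 145 143 141 139 138 134 133 133 135 137 139 145 145 155 174 194 205
 213]
185 [149 137 116  94  87  85  87  83  86  90  97 109 128 144 154 156 157 158
 158 157 156 156 155 155 159 157 160 163 166 170 163 154 154 171 186 194
 199]
186 [142 125 101  93 101 106 112 114 116 126 140 161 183 189 187 184 183 185
 188 189 189 188 186 189 194 195 198 200 207 205 196 171 161 169 183 189
 190]
187 [133 106  95 119 148 163 170 171 175 183 201 216 226 225 217 214 214 214
 216 215 216 216 215 218 219 218 219 219 221 220 208 191 180 179 183 185
 186]
188 [113  94 104 157 201 215 216 216 217 220 223 229 231 230 227 223 224 224
 225 225 224 225 228 231 233 230 225 226 224 223 215 206 206 201 195 189
 180]
189 [ 98  89 116 176 221 228 229 229 228 229 228 228 228 227 226 225 225 225
 226 226 226 227 230 236 238 233 230 226 226 223 217 217 228 228 221 209
 188]
190 [ 89  89 1
[... 1904 characters left out ...]
87  88]
138 [142 145 157 153 150 151 155 152 153 138 115 106 110 137 157 151 151 153
 156 155 124  85  88]
139 [162 156 156 150 152 152 154 151 155 158 160 147 148 158 157 158 155 156
 153 147 134  83  90]
140 [154 156 154 151 152 151 151 156 150 157 156 156 158 160 157 150 141 141
 121  83  84  80  89]
141 [156 153 156 153 153 151 152 154 155 158 164 156 145 145 128 106  76  50
  39  32  55  80  85]
142 [157 155 156 153 153 151 156 155 143 142 141 122  85  71  33  41  42  51
  57  57  63  95 125]
143 [158 152 154 156 154 153 144 119  80  79  50  40  35  45  48  56  66  87
 119 125 128 140 172]
144 [164 159 153 154 157 145  94  28  36  44  51  52  57  66  93 126 124 130
 162 157 159 148 143]
```

>>> move_arm(targets="1 -0.4 -0.3 2 0 0 0;1 0 0 2.5 0 0 0;1 0 0 2.5 0 0 0;1 0 0 1.5 0 0 0;1 0 0 0.8 0 0 0")

```text
clock: 1.77
eef_pos: [454.1, 300.7, 64.4]
tool_rot: [-3.14, -0.003, 2.884]
force: [-0.7, 0.5, 0.6]
width: 85.7
gripper_force: 0.0
```

>>> move_arm(targets="0 0 0 0 0 0 0;-0.5 0 0 0 0 0 0;-0.8 0 0 0 0 0 0;-1 0 0 0 0 0 0;-1 0 0 0 0 0 0")

```text
clock: 2.18
eef_pos: [457.1, 299.9, 67.3]
tool_rot: [3.14, 0.001, 2.881]
force: [-0.5, -0.3, -0.8]
width: 25.8
gripper_force: 0.0
```

>>> move_arm(targets="-1 0 0 0 0 0 0;-1 0 0 0 0 0 0;-1 0 0 0 0 0 0;-1 0 0 0 0 0 0;-1 0 0 0 0 0 0")

```text
clock: 2.6
eef_pos: [457.2, 300.0, 67.5]
tool_rot: [3.14, 0.001, 2.881]
force: [-0.7, 0.3, 6.0]
width: 20.4
gripper_force: 58.4
```

>>> move_arm(targets="-1 0 0 -0.5 0 0 0;-1 0 0 -1.5 0 0 0;-1 0 0 -2 0 0 0;-1 0 0 -2.5 0 0 0;-1 0 0 -3.5 0 0 0")

```text
clock: 3.02
eef_pos: [455.1, 298.3, 165.8]
tool_rot: [-3.138, -0.003, 2.881]
force: [-0.2, 0.4, -0.8]
width: 20.2
gripper_force: 59.4
```

Run:
```python
from h import *
delta([708.7,35.2,160])
```

```text
t 3.02 pos [455.1 298.3 165.8] rot [-3.138e+00 -3.000e-03  2.881e+00] F [-0.2  0.4 -0.8] w 20.2 d(cm) [-31.29 -18.88   0.56]
```

>>> move_arm(targets="-1 -1.5 -0.9 0 0 0 0;-1 -3 -1.8 0 0 0 0;-1 -3 -1.8 0 0 0 0;-1 -3 -1.8 0 0 0 0;-1 -3 -1.8 0 0 0 0")

```text
clock: 3.43
eef_pos: [566.8, 184.9, 166.7]
tool_rot: [-3.141, -0.0, 2.881]
force: [0.7, -0.4, -0.9]
width: 20.5
gripper_force: 59.5
```

>>> move_arm(targets="-1 -3 -1.8 0 0 0 0;-1 -3 -1.8 0 0 0 0;-1 -3 -1.8 0 0 0 0;-1 -3 -1.8 0 0 0 0;-1 -2.5 -1.5 0 0 0 0")

```text
clock: 3.85
eef_pos: [685.0, 61.7, 166.4]
tool_rot: [-3.14, 0.0, 2.879]
force: [0.4, 0.6, -2.1]
width: 20.6
gripper_force: 59.5
```

>>> move_arm(targets="-1 -1.8 -1.1 0 0 0 0;-1 -1 -0.6 0 0 0 0;-1 0 0 0 0 0 0;-1 0 0 0 0 0 0;-1 0 0 0 0 0 0")

```text
clock: 4.27
eef_pos: [705.3, 42.8, 166.1]
tool_rot: [3.141, -0.002, 2.882]
force: [-0.1, 0.4, -0.9]
width: 20.2
gripper_force: 59.5
```

Run:
```python
from h import *
delta([708.7,35.2,150])
a=cam("top");b=cam("side")
delta([708.7,35.2,150])
print(proj(b,read_state()["eef_pos"]), proj(b,[708.7,35.2,83]))
t=cv2.resize(a[0][100:170,210:290],None,fx=5,fy=5,interpolation=cv2.INTER_CUBIC)
s=cv2.resize(b[0][130:230,160:240],None,fx=5,fy=5,interpolation=cv2.INTER_CUBIC)
o=np.zeros((500,800,3),np.uint8);o[:350,:400]=t;o[:500,400:]=s
save(o,"hold.png")
```

```text
t 4.27 pos [705.3  42.8 166.1] rot [ 3.141e+00 -2.000e-03  2.882e+00] F [-0.1  0.4 -0.9] w 20.2 d(cm) [-0.53 -0.65  1.61]
t 4.37 pos [705.5  43.2 166.4] rot [ 3.141e+00 -1.000e-03  2.883e+00] F [ 0.1 -0.5 -1.4] w 20.0 d(cm) [-0.51 -0.69  1.64]
[188.75283931 166.18358669] [191.62617555 191.04053476]
```

View pics/hold.png

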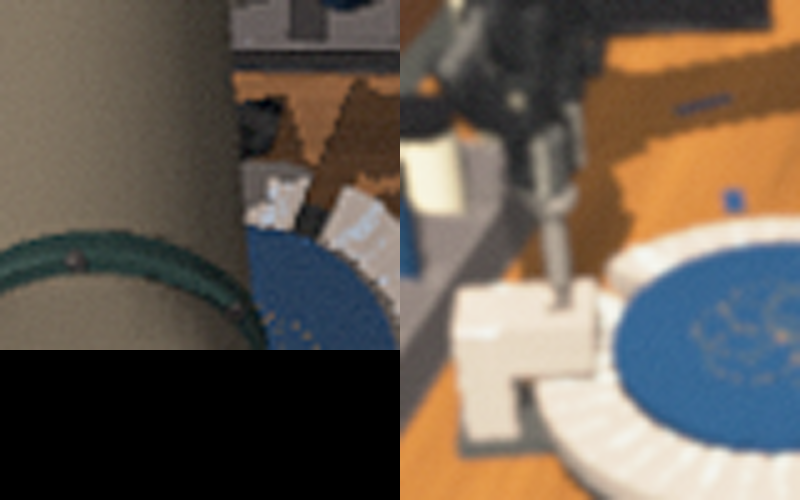

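The side crop shows the pin upright in the fingers. Its foot is near side pixel (192.4,191) and its collar near (191.6,169.4), just off the hole.

Run:
```python
from h import *
b=cam("side")
p=read_state()["eef_pos"]
for dz in(-61.5,-11.5): print("proj pin axis",dz,proj(b,p+np.array([0,0,dz])))
im=b[0]
for r in range(166,194,1):
    print(r,im[r,182:204].mean(1).astype(int), (im[r,182:204,0].astype(int)-im[r,182:204,2]))
```

```text
proj pin axis -61.5 [190.95012408 186.05639472]
proj pin axis -11.5 [189.1472984  169.95621255]
166 [ 62  57  53  58  78 123 150 136 109  93  86  89  92  88  85  83  84  81
  82  78  87 108] [  4   2   0   0   8  18  22  20  13   7   9  21  41  65  81  80  79  79
  74  78  81 106]
167 [ 72  71  67  64  82 123 150 137 107  93  95 111 118 101  88  84  85  83
  79  79  82  92] [ 8  5  5  4  7 18 23 21 12  8 12 20 33 54 75 78 75 76 75 71 75 93]
168 [ 76  81  84  86  97 127 149 135 109 103 115 131 132 109  86  83  82  79
  79  77  79  86] [ 9 10 10  9 14 19 24 21 14 13 15 23 32 47 68 80 78 75 72 73 71 82]
169 [ 74  80  86  94 111 129 141 137 133 137 142 144 130 103  86  81  82  79
  80  80  78  85] [ 7 11 10 12 15 19 22 21 19 22 23 26 32 47 71 78 75 75 70 71 67 85]
170 [ 67  71  78  92 107 123 136 148 160 166 155 139 118  96  80  80  78  77
  76  76  77  84] [ 7  6 11 12 18 20 22 23 28 28 27 28 34 51 71 75 75 72 71 73 69 80]
171 [ 65  65  75  81  98 114 134 155 167 165 147 121  98  86  79  81  80  76
  75  75  74  83] [ 7  8 10  9 14 18 22 27 29 29 30 37 47 62 74 72 72 71 71 68 72 78]
172
[... 2951 characters left out ...]
30 31 41 33 29 31 40 36 30 28 31 30 22 26 38 43]
190 [225 226 226 225 226 225 222 214 194 161 144 153 182 214 224 222 214 221
 236 239 235 228] [29 28 28 29 26 28 31 36 43 32 28 33 40 35 30 31 33 19 12 10 16 20]
191 [225 226 226 226 226 223 218 203 183 165 159 172 192 215 224 221 210 211
 233 240 240 232] [28 26 26 26 27 31 33 38 40 35 33 37 41 35 28 30 36 25 14  9  9 11]
192 [227 227 227 227 226 225 219 207 197 195 200 203 212 220 225 222 204 197
 225 239 241 229] [27 27 27 27 27 29 33 37 41 40 40 41 37 32 28 31 37 34 19 10  7  5]
193 [227 227 226 227 226 224 224 218 218 217 219 222 221 224 224 221 202 184
 214 236 238 216] [27 27 28 26 29 30 29 34 33 34 33 32 31 29 29 32 38 35 24 12  8 -4]
```

>>> move_arm(targets="-1 -0.3 -0.4 0.5 0 0 0;-1 -0.2 -0.3 0.5 0 0 0;-1 0 0 0.5 0 0 0;-1 0 0 0 0 0 0;-1 0 0 0 0 0 0")

```text
clock: 4.83
eef_pos: [708.9, 33.1, 150.4]
tool_rot: [-3.141, -0.002, 2.881]
force: [-0.4, -0.5, -1.0]
width: 20.3
gripper_force: 59.5
```

Run:
```python
from h import *
delta([708.8,35.2,140])
```

```text
t 4.83 pos [708.9  33.1 150.4] rot [-3.141e+00 -2.000e-03  2.881e+00] F [-0.4 -0.5 -1. ] w 20.3 d(cm) [0.07 0.2  1.04]
```

>>> move_arm(targets="-1 0 0.2 0 0 0 0;-1 0 0 0.2 0 0 0;-1 0 0 0 0 0 0;-1 0 0 0 0 0 0")

```text
clock: 5.17
eef_pos: [710.0, 35.3, 149.3]
tool_rot: [3.142, -0.0, 2.881]
force: [-0.2, -0.8, -1.5]
width: 20.3
gripper_force: 59.5
```

Run:
```python
from h import *
delta([708.8,35.2,140])
```

```text
t 5.17 pos [710.   35.3 149.3] rot [ 3.142 -0.     2.881] F [-0.2 -0.8 -1.5] w 20.3 d(cm) [ 0.11 -0.04  0.93]
```

Foot about 5 mm above the mouth; going down gently.

>>> move_arm(targets="-1 0.1 0 0.2 0 0 0;-1 0 0 0.2 0 0 0;-1 0 0 0.2 0 0 0;-1 0 0 0.1 0 0 0;-1 0 0 0 0 0 0")

```text
clock: 5.58
eef_pos: [709.0, 35.3, 141.9]
tool_rot: [-3.141, -0.0, 2.881]
force: [0.1, -0.2, -1.1]
width: 20.7
gripper_force: 59.5
```

>>> move_arm(targets="-1 0 0 0.1 0 0 0;-1 0 0 0.1 0 0 0;-1 0 0 0.1 0 0 0;-1 0 0 0 0 0 0")

```text
clock: 5.92
eef_pos: [709.0, 35.4, 139.1]
tool_rot: [-3.142, -0.0, 2.881]
force: [0.7, 0.5, -1.2]
width: 20.5
gripper_force: 59.5
```

>>> move_arm(targets="-1 0 0 0.4 0 0 0;-1 0 0 0.4 0 0 0;-1 0 0 0.4 0 0 0;-1 0 0 0.4 0 0 0;-1 0 0 0 0 0 0")

```text
clock: 6.33
eef_pos: [708.9, 35.2, 122.1]
tool_rot: [-3.141, -0.001, 2.881]
force: [0.7, -0.1, -1.2]
width: 20.3
gripper_force: 59.4
```

>>> move_arm(targets="-1 0 0 0.4 0 0 0;-1 0 0 0.4 0 0 0;-1 0 0 0 0 0 0;-1 0 0 0 0 0 0")

```text
clock: 6.67
eef_pos: [709.0, 35.3, 114.9]
tool_rot: [-3.141, -0.0, 2.881]
force: [1.0, -0.4, -1.2]
width: 20.1
gripper_force: 59.4
```

Run:
```python
from h import *
delta([708.8,35.2,106.5])
```

```text
t 6.67 pos [709.   35.3 114.9] rot [-3.141 -0.     2.881] F [ 1.  -0.4 -1.2] w 20.1 d(cm) [ 0.01 -0.02  0.84]
```

>>> move_arm(targets="-1 0 0 0.2 0 0 0;-1 0 0 0.2 0 0 0;-1 0 0 0.1 0 0 0;-1 0 0 0 0 0 0;-1 0 0 0 0 0 0")

```text
clock: 7.08
eef_pos: [709.0, 35.3, 110.2]
tool_rot: [-3.142, -0.0, 2.881]
force: [0.3, -0.8, 0.1]
width: 20.3
gripper_force: 59.4
```

>>> move_arm(targets="-1 0 0 0.1 0 0 0;-1 0 0 0 0 0 0;-1 0 0 0 0 0 0")

```text
clock: 7.33
eef_pos: [709.0, 35.3, 109.2]
tool_rot: [-3.142, -0.0, 2.881]
force: [0.0, 0.1, -1.6]
width: 20.4
gripper_force: 59.4
```

>>> move_arm(targets="-1 0 0 0.1 0 0 0;-1 0 0 0 0 0 0;-1 0 0 0 0 0 0")

```text
clock: 7.58
eef_pos: [709.0, 35.4, 108.2]
tool_rot: [-3.142, -0.0, 2.881]
force: [-0.0, -0.7, -0.7]
width: 20.2
gripper_force: 59.4
```

>>> move_arm(targets="-1 0 0 0.05 0 0 0;-1 0 0 0 0 0 0;-1 0 0 0 0 0 0")

```text
clock: 7.83
eef_pos: [709.0, 35.4, 107.7]
tool_rot: [-3.142, -0.0, 2.881]
force: [0.5, -0.5, -1.7]
width: 20.3
gripper_force: 59.4
```

>>> move_arm(targets="-1 0 0 0.05 0 0 0;-0.6 0 0 0 0 0 0;-0.2 0 0 0 0 0 0;0.3 0 0 0 0 0 0;0.8 0 0 0 0 0 0")

```text
clock: 8.25
eef_pos: [709.2, 35.4, 107.5]
tool_rot: [3.141, 0.0, 2.881]
force: [-0.2, 0.0, -0.6]
width: 56.5
gripper_force: 0.0
```

>>> move_arm(targets="1 0 0 0 0 0 0;1 0 0 0 0 0 0;1 0 0 0 0 0 0;1 0 0 -2 0 0 0;1 0 0 -3 0 0 0")

```text
clock: 8.67
eef_pos: [706.4, 35.3, 154.2]
tool_rot: [-3.139, -0.007, 2.881]
force: [-0.8, 0.2, -0.1]
width: 85.5
gripper_force: 0.0
```

>>> move_arm(targets="1 0 0 -2 0 0 0;1 0 0 0 0 0 0;1 0 0 0 0 0 0")

```text
clock: 8.92
eef_pos: [710.0, 35.4, 179.0]
tool_rot: [3.141, 0.003, 2.881]
force: [-0.1, -0.8, -0.6]
width: 85.2
gripper_force: 0.0
```

Run:
```python
from h import *
delta([560,-71,140])
b=cam("side")
for z in(45,95,101,135): print(z,proj(b,[708.8,35.2,z]),proj(b,[708.8,35.2,z-12]))
s=cv2.resize(b[0][110:240,150:300],None,fx=4,fy=4,interpolation=cv2.INTER_CUBIC)
save(s,"rel.png")
```

```text
t 8.92 pos [710.   35.4 179. ] rot [3.141e+00 3.000e-03 2.881e+00] F [-0.1 -0.8 -0.6] w 85.2 d(cm) [ 11.76 -14.15   3.85]
45 [192.85775159 202.36731651] [193.24718788 205.84984674]
95 [191.17938825 187.35856888] [191.59061594 191.03596842]
101 [190.97171803 185.50147996] [191.38568302 189.20335776]
135 [189.7682624 174.7395898] [190.19826768 178.58490779]
```

View pics/rel.png

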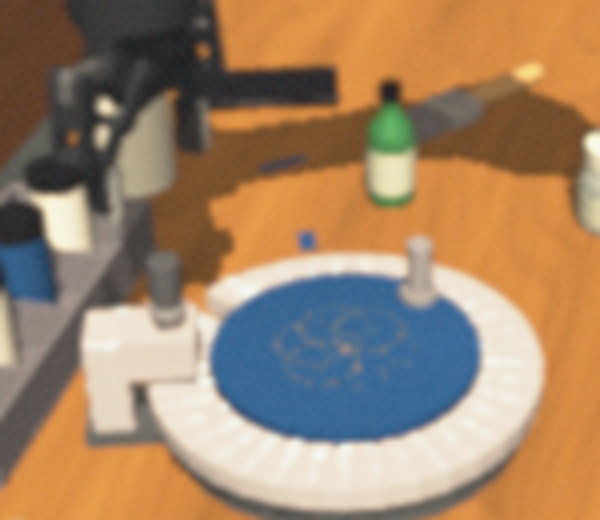

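The side crop shows the pin released and upright in the guide. Its grip top is at side pixel (190.6,174.1), against 174.7 predicted for riding on the ring and 178.6 for dropped, so it is riding. Next is the post.

>>> move_arm(targets="0.5 1.5 -1.3 0 0 0 0;0 2.5 -2.2 0 0 0 0;-0.5 2.5 -2.2 0.5 0 0 0;-1 2.5 -2.2 0.5 0 0 0;-1 2.5 -2.2 0.5 0 0 0")

```text
clock: 9.38
eef_pos: [569.3, -33.1, 160.8]
tool_rot: [-3.141, -0.003, 2.881]
force: [0.2, -0.4, -0.4]
width: 25.4
gripper_force: 0.0
```

>>> move_arm(targets="-1 2.5 -2.2 0.5 0 0 0;-1 1.1 -1 0.5 0 0 0;-1 0 0 0 0 0 5;-1 0 0 0 0 0 5;-1 0 0 0 0 0 5")

```text
clock: 9.8
eef_pos: [527.4, -54.5, 151.1]
tool_rot: [-3.14, -0.002, 2.614]
force: [0.0, 0.6, 0.2]
width: -0.1
gripper_force: 0.0
```

>>> move_arm(targets="-1 0 0 0 0 0 0;-1 0 0 0 0 0 0;-1 0 0 0 0 0 0")

```text
clock: 10.05
eef_pos: [528.4, -54.0, 151.7]
tool_rot: [-3.141, -0.001, 2.621]
force: [0.9, 0.3, -0.2]
width: -0.2
gripper_force: 0.0
```

Run:
```python
from h import *
delta([529.5,-54.5,69])
```

```text
t 10.05 pos [528.4 -54.  151.7] rot [-3.141e+00 -1.000e-03  2.621e+00] F [ 0.9  0.3 -0.2] w -0.2 d(cm) [-0.13  0.02  8.27]
```

>>> move_arm(targets="-1 0 0 2 0 0 0;-1 0 0 2.5 0 0 0;-1 0 0 2.5 0 0 0;-1 0 0 1.2 0 0 0;-1 0 0 0 0 0 0")

```text
clock: 10.47
eef_pos: [526.6, -53.9, 67.5]
tool_rot: [-3.139, -0.005, 2.621]
force: [-1.2, -0.9, 0.2]
width: 0.0
gripper_force: 0.0
```

>>> move_arm(targets="-1 -0.2 0 0 0 0 0;-1 -0.2 0 0 0 0 0;-1 -0.2 0 0 0 0 0;-1 0 0 0 0 0 0;-1 0 0 0 0 0 0")

```text
clock: 10.88
eef_pos: [534.8, -57.4, 71.1]
tool_rot: [3.141, 0.002, 2.619]
force: [0.1, 0.4, -1.0]
width: -0.2
gripper_force: 0.0
```

>>> move_arm(targets="-1 -0.1 0 0 0 0 0;-1 -0.1 0 0 0 0 0;-1 -0.1 0 0 0 0 0;-1 -0.1 0 0 0 0 0;-1 0 0 0 0 0 0")

```text
clock: 11.3
eef_pos: [537.8, -59.3, 70.3]
tool_rot: [3.141, 0.0, 2.619]
force: [0.8, 0.9, -0.1]
width: -0.3
gripper_force: 0.0
```

>>> move_arm(targets="-1 -0.1 -0.03 0 0 0 -0.8;-1 -0.2 -0.05 0 0 0 -1.5;-1 -0.2 -0.05 0 0 0 -1.5;-1 -0.2 -0.05 0 0 0 -1.5;-1 -0.2 -0.05 0 0 0 -1.5")

```text
clock: 11.72
eef_pos: [543.4, -64.8, 70.1]
tool_rot: [-3.141, -0.003, 2.741]
force: [-3.4, 2.4, 2.9]
width: -0.5
gripper_force: 1.6
```

>>> move_arm(targets="-1 -0.2 -0.05 0 0 0 -1.5;-1 -0.2 -0.05 0 0 0 -1.5;-1 -0.2 -0.05 0 0 0 -1.5;-1 -0.2 -0.05 0 0 0 -1.5;-1 -0.2 -0.05 0 0 0 -1.5")

```text
clock: 12.13
eef_pos: [552.8, -71.5, 70.2]
tool_rot: [-3.141, -0.001, 2.871]
force: [-3.1, 0.7, 0.1]
width: 0.1
gripper_force: 1.5
```

```bash
cat >> h.py <<'E'
def wheel():
    s=read_state(); p=s["eef_pos"]; h=s["tool_rot"][2]+np.pi; post=p[:2]+20.3*np.array([np.cos(h),np.sin(h)])
    d=p[:2]-[596,0]; print("heading",round(np.degrees(h)%360-360,1),"tcp r",round(np.hypot(*d),1),"ang",round(np.degrees(np.arctan2(d[1],d[0])),1),"Ftan",round(float(s["force"][:2]@[np.cos(h),np.sin(h)]),1))
E
python3 -c "
from h import *
wheel()"
```

```text
heading -15.5 tcp r 83.5 ang -121.2 Ftan -3.1
```

>>> move_arm(targets="-1 -0.2 -0.05 0 0 0 -1.5;-1 -0.2 -0.05 0 0 0 -1.5;-1 -0.2 -0.05 0 0 0 -1.5;-1 -0.2 -0.05 0 0 0 -1.5;-1 -0.2 -0.05 0 0 0 -1.5")

```text
clock: 12.55
eef_pos: [562.1, -76.4, 70.2]
tool_rot: [-3.141, -0.001, 3.002]
force: [-3.1, -1.7, 0.5]
width: -0.1
gripper_force: 1.6
```

>>> move_arm(targets="-1 -0.2 -0.05 0 0 0 -1.5;-1 -0.2 -0.05 0 0 0 -1.5;-1 -0.2 -0.05 0 0 0 -1.5;-1 -0.2 -0.05 0 0 0 -1.5;-1 -0.1 -0.02 0 0 0 -0.7")

```text
clock: 12.97
eef_pos: [571.3, -79.4, 70.2]
tool_rot: [-3.141, 0.0, 3.118]
force: [-3.7, -1.9, -0.6]
width: -0.1
gripper_force: 1.6
```

```bash
cat >> h.py <<'E'
def pintop(b):
    im=b[0][160:195,182:200].astype(int); m=(im.max(2)<105)&(im.max(2)-im.min(2)<22)
    c=m[:,6:12].sum(1); print("dark rows",[i+160 for i in range(35) if c[i]>=3], "pred ride",proj(b,[708.8,35.2,135]).round(1),"home",proj(b,[708.8,35.2,123]).round(1))
E
python3 -c "
from h import *
wheel();pintop(cam('side'))"
```

```text
heading -1.4 tcp r 83.1 ang -107.3 Ftan -3.6
dark rows [] pred ride [189.8 174.7] home [190.2 178.6]
```

```bash
python3 -c "
from h import *
b=cam('side'); print(b[0][165:195,188:192].mean((1)).astype(int).tolist())"
```

```text
[[204, 134, 70], [202, 133, 70], [194, 129, 70], [193, 127, 70], [199, 131, 71], [198, 131, 72], [179, 123, 78], [143, 112, 90], [119, 109, 101], [116, 113, 107], [118, 114, 108], [111, 109, 102], [110, 107, 101], [109, 106, 100], [109, 106, 98], [110, 105, 99], [110, 105, 99], [110, 104, 96], [111, 104, 97], [114, 108, 101], [126, 119, 111], [157, 146, 134], [185, 172, 155], [186, 171, 155], [171, 157, 142], [175, 160, 144], [193, 178, 159], [217, 199, 181], [233, 220, 200], [237, 225, 207]]
```

>>> move_arm(targets="-1 -0.1 -0.02 0 0 0 -0.8;-1 -0.1 -0.02 0 0 0 -0.8;-1 -0.1 -0.02 0 0 0 -0.8;-1 -0.1 -0.02 0 0 0 -0.8;-1 -0.1 -0.02 0 0 0 -0.8")

```text
clock: 13.48
eef_pos: [576.0, -80.1, 70.3]
tool_rot: [-3.141, -0.0, -3.096]
force: [-3.7, -2.4, 0.0]
width: -0.3
gripper_force: 1.7
```

>>> move_arm(targets="-1 -0.1 -0.02 0 0 0 -0.8;-1 -0.1 -0.02 0 0 0 -0.8;-1 -0.1 -0.02 0 0 0 -0.8;-1 -0.1 -0.02 0 0 0 -0.8")

```text
clock: 13.82
eef_pos: [580.2, -80.4, 70.4]
tool_rot: [-3.141, 0.0, -3.04]
force: [-2.7, -2.7, 0.6]
width: 0.1
gripper_force: 1.7
```

```bash
cat >> h.py <<'E'
def pintop(b):
    q=b[0][160:195,188:192].astype(int).mean(1); d=q[:,0]-q[:,2]; i=np.argmax(d<60)
    print("grip top row",round(160+i-(60-d[i])/(d[i-1]-d[i]),2), "(ride ~171.7, home +3.8)")
E
python3 -c "
from h import *
wheel();pintop(cam('side'))"
```

```text
heading -354.2 tcp r 82.0 ang -101.1 Ftan -2.9
grip top row 171.84 (ride ~171.7, home +3.8)
```

>>> move_arm(targets="-1 -0.1 -0.02 0 0 0 -0.8;-1 -0.1 -0.02 0 0 0 -0.8;-1 0 0 0 0 0 0")

```text
clock: 14.12
eef_pos: [582.6, -80.5, 70.4]
tool_rot: [-3.142, 0.001, -3.012]
force: [-2.1, -3.1, 0.5]
width: -0.2
gripper_force: 1.3
```

```bash
python3 -c "
from h import *
wheel();pintop(cam('side'))"
```

```text
heading -352.6 tcp r 81.6 ang -99.5 Ftan -2.5
grip top row 171.85 (ride ~171.7, home +3.8)
```

>>> move_arm(targets="-1 -0.1 -0.08 0 0 0 -0.8;-1 -0.1 -0.08 0 0 0 -0.8;-1 0 -0.05 0 0 0 0")

```text
clock: 14.42
eef_pos: [584.9, -80.9, 70.3]
tool_rot: [3.14, 0.001, -2.983]
force: [-2.3, 1.3, 0.1]
width: -0.0
gripper_force: 0.9
```

```bash
python3 -c "
from h import *
wheel();pintop(cam('side'))"
```

```text
heading -350.9 tcp r 81.7 ang -97.8 Ftan -2.1
grip top row 171.85 (ride ~171.7, home +3.8)
```

>>> move_arm(targets="-1 -0.1 -0.04 0 0 0 -0.8;-1 -0.1 -0.04 0 0 0 -0.8;-1 0 0 0 0 0 0")

```text
clock: 14.72
eef_pos: [587.0, -82.4, 70.3]
tool_rot: [3.141, 0.001, -2.956]
force: [-2.1, 0.4, 0.0]
width: -0.1
gripper_force: 0.6
```

```bash
python3 -c "
from h import *
wheel();pintop(cam('side'))"
```

```text
heading -349.4 tcp r 82.9 ang -96.2 Ftan -2.0
grip top row 171.87 (ride ~171.7, home +3.8)
```

>>> move_arm(targets="-1 -0.1 -0.02 0 0 0 -0.8;-1 -0.1 -0.02 0 0 0 -0.8;-1 0 0 0 0 0 0")

```text
clock: 15.02
eef_pos: [588.8, -83.0, 70.3]
tool_rot: [-3.141, 0.001, -2.929]
force: [-1.5, 0.1, 0.8]
width: 0.3
gripper_force: 0.6
```

```bash
python3 -c "
from h import *
wheel();pintop(cam('side'))"
```

```text
heading -347.8 tcp r 83.3 ang -94.9 Ftan -1.5
grip top row 171.85 (ride ~171.7, home +3.8)
```

>>> move_arm(targets="-1 -0.1 0 0 0 0 -0.8;-1 -0.1 0 0 0 0 -0.8;-1 0 0 0 0 0 0")

```text
clock: 15.32
eef_pos: [590.7, -83.2, 70.3]
tool_rot: [-3.141, 0.0, -2.901]
force: [-1.0, -1.2, 0.2]
width: 0.2
gripper_force: 0.8
```

```bash
python3 -c "
from h import *
wheel();pintop(cam('side'))
a=cam('top'); save(cv2.resize(a[0][110:250,200:320],None,fx=4,fy=4,interpolation=cv2.INTER_CUBIC),'t2.png')"
```

```text
heading -346.2 tcp r 83.3 ang -93.7 Ftan -1.3
grip top row 172.0 (ride ~171.7, home +3.8)
```

View pics/t2.png

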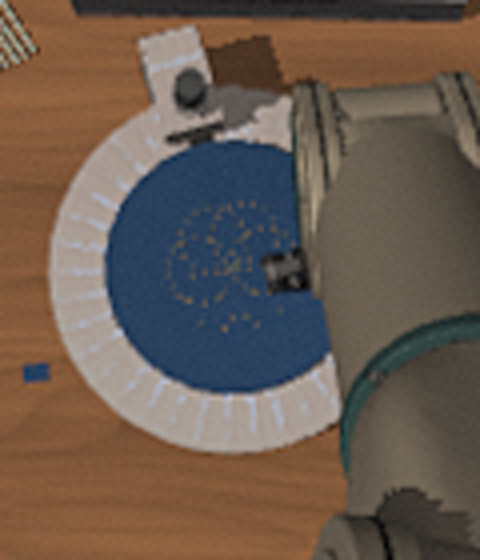

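The notch is no longer visible and has gone under the bracket. The pin is still riding, with its grip near crop (190,88). I'll go on in small steps.

>>> move_arm(targets="-1 -0.1 -0.02 0 0 0 -0.8;-1 -0.1 -0.02 0 0 0 -0.8;-1 0 0 0 0 0 0")

```text
clock: 15.67
eef_pos: [593.0, -82.2, 70.4]
tool_rot: [-3.141, 0.001, -2.873]
force: [-0.3, -1.0, 0.9]
width: -0.1
gripper_force: 0.7
```

```bash
python3 -c "
from h import *
wheel();pintop(cam('side'))"
```

```text
heading -344.6 tcp r 82.3 ang -92.1 Ftan -0.6
grip top row 176.9 (ride ~171.7, home +3.8)
```

The pin has dropped: its grip top moved from row 171.9 to 176.9. Now I'll take up the play gently.

>>> move_arm(targets="-1 -0.1 -0.02 0 0 0 0;-1 0 0 0 0 0 0")

```text
clock: 15.88
eef_pos: [593.8, -81.9, 70.3]
tool_rot: [3.141, 0.001, -2.873]
force: [-1.8, -2.1, 0.5]
width: 0.1
gripper_force: 0.5
```

>>> move_arm(targets="-1 -0.1 -0.02 0 0 0 0;-1 0 0 0 0 0 0")

```text
clock: 16.05
eef_pos: [594.8, -81.8, 70.3]
tool_rot: [3.141, 0.0, -2.873]
force: [-1.4, -0.7, 0.3]
width: -0.2
gripper_force: 0.5
```

>>> move_arm(targets="-1 -0.05 -0.01 0 0 0 0;-1 -0.05 0 0 0 0 0;-1 0 0 0 0 0 0")

```text
clock: 16.3
eef_pos: [595.6, -81.7, 70.3]
tool_rot: [3.141, 0.0, -2.873]
force: [-1.4, -0.2, 0.9]
width: -0.0
gripper_force: 0.5
```

>>> move_arm(targets="-1 -0.05 0 0 0 0 0;-1 -0.05 0 0 0 0 0;-1 0 0 0 0 0 0")

```text
clock: 16.55
eef_pos: [596.5, -81.6, 70.3]
tool_rot: [3.141, 0.0, -2.874]
force: [-1.9, 0.2, 0.8]
width: -0.1
gripper_force: 0.7
```

>>> move_arm(targets="-1 -0.05 0 0 0 0 0;-1 -0.05 0 0 0 0 0;-1 0 0 0 0 0 0")

```text
clock: 16.8
eef_pos: [597.4, -81.5, 70.3]
tool_rot: [-3.142, -0.0, -2.874]
force: [-2.0, 0.1, 0.6]
width: 0.1
gripper_force: 0.9
```

>>> move_arm(targets="-1 -0.05 0 0 0 0 0;-1 -0.05 0 0 0 0 0;-1 0 0 0 0 0 0")

```text
clock: 17.05
eef_pos: [597.8, -81.4, 70.2]
tool_rot: [3.142, -0.001, -2.874]
force: [-3.5, 0.1, 3.2]
width: -0.7
gripper_force: 1.8
```

```bash
python3 -c "
from h import *
wheel();pintop(cam('side'))"
```

```text
heading -344.7 tcp r 81.4 ang -88.7 Ftan -3.4
grip top row 176.42 (ride ~171.7, home +3.8)
```

>>> move_arm(targets="-1 -0.05 0 0 0 0 0;-1 0 0 0 0 0 0;-1 0 0 0 0 0 0")

```text
clock: 17.35
eef_pos: [597.9, -81.4, 70.2]
tool_rot: [3.142, -0.002, -2.874]
force: [-5.7, -0.4, 3.3]
width: 0.5
gripper_force: 2.5
```

>>> move_arm(targets="-1 -0.05 0 0 0 0 0;-1 0 0 0 0 0 0;-1 0 0 0 0 0 0")

```text
clock: 17.6
eef_pos: [598.0, -81.4, 70.2]
tool_rot: [3.141, -0.003, -2.874]
force: [-5.2, -1.5, 4.6]
width: 0.2
gripper_force: 3.0
```

>>> move_arm(targets="-1 -0.05 0 -0.05 0 0 0;-1 0 0 0 0 0 0;-1 0 0 0 0 0 0")

```text
clock: 17.85
eef_pos: [597.9, -81.4, 70.3]
tool_rot: [3.141, -0.004, -2.874]
force: [-5.2, -2.0, 2.8]
width: -0.0
gripper_force: 3.0
```

>>> move_arm(targets="-1 -0.05 0 -0.05 0 0 0;-1 0 0 0 0 0 0;-1 0 0 0 0 0 0")

```text
clock: 18.1
eef_pos: [597.9, -81.4, 70.3]
tool_rot: [3.141, -0.005, -2.874]
force: [-5.2, -2.4, -1.0]
width: 0.3
gripper_force: 3.0
```

```bash
python3 -c "
from h import *
wheel()"
```

```text
heading -344.7 tcp r 81.4 ang -88.7 Ftan -5.6
```

>>> move_arm(targets="-1 -0.1 0 0 0 0 0;-1 0 0 0 0 0 0;-1 0 0 0 0 0 0")

```text
clock: 18.35
eef_pos: [598.0, -81.3, 70.3]
tool_rot: [3.141, -0.007, -2.874]
force: [-7.2, -1.5, 2.4]
width: -0.0
gripper_force: 3.9
```

>>> move_arm(targets="-1 -0.1 0 -0.03 0 0 0;-1 0 0 0 0 0 0;-1 0 0 0 0 0 0")

```text
clock: 18.6
eef_pos: [598.0, -81.3, 70.3]
tool_rot: [3.141, -0.009, -2.874]
force: [-9.0, -2.9, 2.2]
width: 0.4
gripper_force: 4.6
```

```bash
python3 -c "
from h import *
wheel()"
```

```text
heading -344.7 tcp r 81.4 ang -88.6 Ftan -9.4
```

>>> move_arm(targets="-1 -0.02 0 -0.02 0 0 0;-1 0 0 0 0 0 0;-1 0 0 0 0 0 0")

```text
clock: 18.85
eef_pos: [598.0, -81.3, 70.4]
tool_rot: [3.141, -0.009, -2.875]
force: [-8.5, -2.0, 0.3]
width: -0.1
gripper_force: 4.6
```

>>> move_arm(targets="-1 0 0 0 0 0 0;-1 0 0 0 0 0 0;-1 0 0 0 0 0 0")

```text
clock: 19.1
eef_pos: [598.0, -81.3, 70.4]
tool_rot: [3.141, -0.009, -2.874]
force: [-8.5, -3.0, 0.6]
width: 0.4
gripper_force: 4.6
```

>>> move_arm(targets="-1 0 0 0 0 0 0;-1 0 0 0 0 0 0;-1 0 0 0 0 0 0")

```text
clock: 19.35
eef_pos: [598.0, -81.4, 70.4]
tool_rot: [3.141, -0.009, -2.875]
force: [-8.9, -2.4, 0.6]
width: -0.3
gripper_force: 4.6
```

>>> move_arm(targets="-1 0 0 0 0 0 0;-1 0 0 0 0 0 0;-1 0 0 0 0 0 0")

```text
clock: 19.6
eef_pos: [598.0, -81.3, 70.4]
tool_rot: [3.141, -0.009, -2.875]
force: [-9.0, -3.2, 0.3]
width: 0.1
gripper_force: 4.6
```

```bash
python3 -c "
from h import *
for i in range(4): cams.get_image('side'); wheel()
pintop(cam('side'));delta([598,-81,70])"
```

```text
heading -344.7 tcp r 81.4 ang -88.6 Ftan -9.1
heading -344.7 tcp r 81.4 ang -88.6 Ftan -8.7
heading -344.7 tcp r 81.4 ang -88.6 Ftan -8.6
heading -344.7 tcp r 81.4 ang -88.6 Ftan -9.5
grip top row 176.45 (ride ~171.7, home +3.8)
t 19.85 pos [598.  -81.4  70.4] rot [ 3.141 -0.009 -2.875] F [-8.8 -2.9  1. ] w -0.2 d(cm) [-0.01  0.04  0.04]
```

Steady at about 9 N; I'll nudge it towards 10 and hold.

>>> move_arm(targets="-1 -0.05 0 0 0 0 0;-1 0 0 0 0 0 0;-1 0 0 0 0 0 0;-1 0 0 0 0 0 0;-1 0 0 0 0 0 0")

```text
clock: 20.27
eef_pos: [598.0, -81.3, 70.3]
tool_rot: [3.14, -0.01, -2.875]
force: [-10.0, -1.6, 2.6]
width: -0.2
gripper_force: 5.1
```

>>> move_arm(targets="-1 0 0 0 0 0 0;-1 0 0 0 0 0 0;-1 0 0 0 0 0 0;-1 0 0 0 0 0 0;-1 0 0 0 0 0 0")

```text
clock: 20.68
eef_pos: [598.0, -81.3, 70.3]
tool_rot: [3.14, -0.01, -2.875]
force: [-9.7, -1.7, 1.5]
width: 0.1
gripper_force: 5.1
```

>>> move_arm(targets="-1 0 0 0 0 0 0;-1 0 0 0 0 0 0;-1 0 0 0 0 0 0;-1 0 0 0 0 0 0;-1 0 0 0 0 0 0")

```text
clock: 21.1
eef_pos: [598.0, -81.4, 70.4]
tool_rot: [3.141, -0.01, -2.875]
force: [-9.4, -3.4, 1.7]
width: 0.3
gripper_force: 5.1
```

```bash
python3 -c "
from h import *
for i in range(4): cams.get_image('side'); wheel()
pintop(cam('side'));delta([598,-81,70])"
```

```text
heading -344.7 tcp r 81.4 ang -88.6 Ftan -10.6
heading -344.7 tcp r 81.3 ang -88.6 Ftan -11.1
heading -344.7 tcp r 81.4 ang -88.6 Ftan -9.8
heading -344.7 tcp r 81.3 ang -88.6 Ftan -10.3
grip top row 176.44 (ride ~171.7, home +3.8)
t 21.35 pos [598.  -81.3  70.4] rot [ 3.14  -0.01  -2.875] F [-9.1 -2.9  0.9] w -0.1 d(cm) [-0.01  0.03  0.04]
```

>>> move_arm(targets="-1 0.1 0 0 0 0 0;-1 0.2 0 0 0 0 0;-1 0.5 0 0 0 0 0;-1 1 0 0 0 0 0;-1 1 0 0 0 0 0")

```text
clock: 21.77
eef_pos: [577.7, -86.6, 72.2]
tool_rot: [-3.141, 0.005, -2.873]
force: [0.4, -1.0, -0.1]
width: -0.5
gripper_force: 0.0
```

>>> move_arm(targets="-1 0 0 -2 0 0 0;-1 0 0 -3 0 0 0;-1 0 0 -3 0 0 0;-1 1.5 0 -2 0 0 0;-1 3 0 0 0 0 0")

```text
clock: 22.18
eef_pos: [540.4, -97.5, 176.9]
tool_rot: [-3.137, 0.017, -2.87]
force: [0.3, -0.3, -0.1]
width: -0.1
gripper_force: 0.0
```

>>> move_arm(targets="-1 3 0 0 0 0 0;-1 2 0 0 0 0 0;-1 0 0 0 0 0 0;-1 0 0 0 0 0 0;-1 0 0 0 0 0 0")

```text
clock: 22.6
eef_pos: [486.5, -112.1, 172.5]
tool_rot: [-3.141, 0.004, -2.873]
force: [-0.4, -0.4, -0.4]
width: 0.0
gripper_force: 0.0
```

```bash
python3 -c "
from h import *
b=cam('side');pintop(b);delta([598,-81,70])
s=cv2.resize(b[0][130:330,100:320],None,fx=2.9,fy=2.9,interpolation=cv2.INTER_CUBIC);save(s,'end.png')"
```

```text
grip top row 176.45 (ride ~171.7, home +3.8)
t 22.65 pos [ 486.4 -112.   172.2] rot [-3.141e+00  3.000e-03 -2.873e+00] F [-0.1  0.2 -0.2] w -0.1 d(cm) [-11.54   0.03  10.26]
```

View pics/end.png

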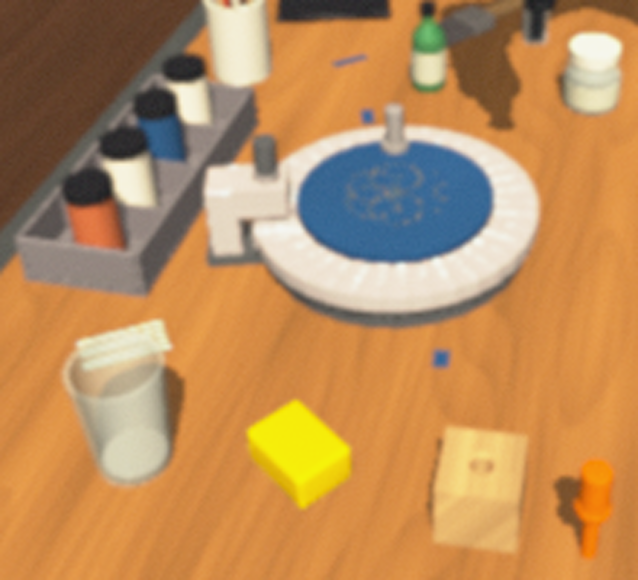

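The pin is home with its collar on the bracket at crop (263,175), the stand is empty, the bystanders have not moved and the arm is clear.

```bash
python3 -c "
from cell import order
print(order.finish_job())"
```

```text
the job is handed in; nothing more can be done
None
```

The job is handed in: the steel pin dropped home in the notch, I bore on the post at about 10 N for about a second, and then backed the arm clear at about 23 s; the hand-in call returned no verdict.

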